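Click the red hold-down shut over the walnut block

TASK

The dark walnut block has to be held down for carving: turn the red T-knob clockwise, seen from above, until it clicks past its detent and sits fully home against its stop, with its steel arm over the block. Then let go of it, leaving the block in its seat. Leave the other hold-down, the one with the blue knob, open as it is.

Things in the scene. Friction and masses are not known exactly. Their poses are not given: they have to be found in the camera images.
- red_knob (a joint): Turn of the red knob about its vertical axis, rad: 0 = open (at the start), 1.3 (74 degrees) = home at its stop; grows clockwise seen from above. Over-centre spring detent: it resists with 0.13 N m at 0, falling to nothing at 0.85; past 0.95 it snaps to 1.3 by itself and stays; let go below 0.75 it springs back to 0. The base is fixed to the bench.
- red_knob_grip (a point): On the turning axis of the red knob, 71 mm above the bench, turning with it. The knob is an upright red plastic bar 46 mm long (x), 14 mm thick (y); its top is 14 mm above this point, its sides free to grip to 22 mm below, where round collars (29 mm) begin. x also points along the flat steel arm under it, 62 mm long from the axis; a white line on top lies toward the arm. z up.
- blue_knob (a joint): Turn of the blue knob on the other hold-down (same make, 20 to 34 cm to the left or right of it, pale block beside it, 5 mm taller), rad: 0 = open, 1.3 = home. It is to stay open.
- walnut_block: Loose dark brown walnut block, 32 x 62 x 20 mm, in the low-fenced seat of the red-knobbed hold-down, its centre 58 mm from the knob's axis; its top is 32 mm above the bench, 3 mm below the arm. Origin: centre of its underside; x 32 mm way, y 62 mm way, z up.

How it is judged:
At the end, for the whole second after the job is handed in: The red knob stands at more than 1.2 rad, past its detent and home at its stop, the blue knob still below 0.15 rad, and the walnut block lies at rest flat in its seat, within 12 mm of where it started and tilted less than 0.15 rad (value of joint red_knob above 1.2 rad and value of joint blue_knob below 0.15 rad and distance of walnut_block from where it was at the start of the episode below 0.012 m and angle between walnut_block's own z axis and vertical below 0.15 rad and linear speed of walnut_block below 0.02 m/s); the robot touches nothing.
It fails at once if the blue knob is turned by more than 0.3 rad (value of joint blue_knob above 0.3 rad).
It fails at once if the walnut block is knocked more than 20 mm from its seat (distance of walnut_block from where it was at the start of the episode above 0.02 m).
It also fails if it takes over 32 s, if anything falls off the work surface, if the arm or the gripper's body presses on something with over 40 N, if the wrist force passes 120 N, or if a joint passes its speed limit or range.

ROBOT

A 6-joint arm with a two-finger parallel gripper is mounted at the origin on a cart in front of the work surface, level with it; the furniture and walls round the work are solid. World frame = base frame: x ahead of the robot, y to its left, z up, the work surface at z = 0. Lengths are in m, angles in rad, forces in N, time in s.
With the tool pointing down it reaches from about 0.3 to 0.775 m from the base axis. Payload 14.6 kg.
Tool frame: the origin (TCP) lies midway between the tips of the shut fingers; the grasp point (between the pads) lies 19 mm behind it; z points along the fingers, y is the line along which they close (so a half turn about z gives the same grasp; the last joint's range is limited). The gripper opens to 94 mm and grips with 3 to 60 N. Pads are 16 mm wide; open, the fingers measure 119 mm over their backs; the gripper's body (75 mm by 177 mm) begins 78 mm behind the grasp point.
Start: joints at [-1.366, 0.3, 1.521, -0, 1.321, -0.067], TCP at [0.148, -0.53, 0.205] pointing down, gripper open.
Joint ranges: [-3.03, 3.03], [-0.79, 2.21], [0.23, 2.52], [-1.04, 4.18], [0, 3.07], [-2.55, 2.55]. Speed limits (rad/s): [2.22, 2.22, 2.57, 3.14, 3.14, 3.14].

INTERFACE

Orientations are given as [roll, pitch, yaw] about the fixed x, y, z axes, in that order (R = Rz(yaw) Ry(pitch) Rx(roll)).
In Python, from station import ctrl gives the robot as it stands. The module is installed in compiled form; this text tells all that it offers.
- The arm moves only by the tool servo_tool, never from a script. Its argument "plan" is a list of rows, each a list of 7 numbers: the opening in per cent of the stroke, from 0 (shut) to 100 (fully open), then the shift along the tool's x, y, z in m, then the turn, a rotation vector about the tool's x, y, z in rad. A call has exactly 8 rows; each row shifts and turns the commanded pose from where the row before left it, along the tool's axes as they then stand; what a row does not reach is not made up. A row lasts 1/8 s, in which the tool goes at most 62.5 mm and 10.7 degrees, less where a joint would pass 70% of its speed; a pose out of reach is approached as far as the arm can. A call with a gripper value outside its range is refused whole. The fingers move at their own pace and stop on an object; "force" is the grip in N (left out, the last holds). Time passes only in rows, so rows that do not move let the fingers close, or fill a call up. It gives the time, the measured TCP pose, the force, the opening and the grip force at its end, in the units of the state.
- ctrl.get_obs(): the state, without advancing time (a new reading comes with each control period).
- ctrl.camera(name): name is "scene" or "top" or "wrist"; returns a dict with "pixels" (400x640x3 uint8, red, green, blue), "z_map" (400x640 float32, m along the optical axis (not along the pixel's ray), 0 where there is no reading), "mtx" (3x3 intrinsics, pixels), "pose" (4x4, takes a point from camera to world coordinates). Camera axes: x right, y up, looking along -z (the intrinsics and any distortion apply to the point x, -y, -z); pixel columns grow to the right and rows downward; lengths in m; the calibration is good to about 2 mm. The wrist camera is an equidistant fisheye: a pixel r from the principal point sees the ray r / f radians off the axis. A picture is of the moment at which its call begins.
- ctrl.hand_in(): hands the job in; it is judged then, once.
The state is a dict: "time_s": time; "qpos": joint angles; "joint_vel": joint speeds; "tau": joint torques, N m; "ee_pos": TCP position; "eef_rot": TCP orientation; "force": force on the tool from outside, world axes, zero at the start; "moment": the same for the moment, N m; "grip_width": finger opening in m; "grip_force": force on a finger pad.
Only numpy, scipy, OpenCV 4.12 (cv2) and the standard library are available. Lean on these libraries where they do the work, as an engineer would, in place of code of your own. Each camera call takes 0.05 s, during which the arm holds its last target. There are 200 camera calls.

## Working session

There is one attempt and no reset: what is moved stays moved. The work goes in short steps, Python scripts to look and compute and a tool call to move; the robot and the scene stay as the last step left them, time stands still between calls to the robot, and variables do not carry over. Pictures are saved under pics/ and viewed, at most 10 in all, crops included, and the job is handed in when it is done.

Besides the shell and the picture viewer there is one more tool, called after "Call:" by a JSON object that holds its "name" and its "arguments", one argument or row to a line. servo_tool: Moves the arm, as the interface text tells. Its arguments: {"type":"object","properties":{"plan":{"type":"array","items":{"type":"array","items":{"type":"number"}}},"force":{"type":"number"}},"required":["plan"]}

```bash
mkdir -p pics
cat > h.py <<'E'
import numpy as np, cv2
from station import ctrl
def cloud(c):
    z=c["z_map"]; K=c["mtx"]; v,u=np.mgrid[:z.shape[0],:z.shape[1]]
    p=np.stack([(u-K[0,2])/K[0,0]*z,-(v-K[1,2])/K[1,1]*z,-z],-1)
    return p@c["pose"][:3,:3].T+c["pose"][:3,3]
E
python3 - <<'E'
from h import *
for n in("top","scene"):
    c=ctrl.camera(n); cv2.imwrite(f"pics/{n}0.png",c["pixels"][:,:,::-1])
    P=cloud(c); hsv=cv2.cvtColor(c["pixels"],cv2.COLOR_RGB2HSV)
    print(n,c["pose"][:3,3].round(3))
    for col,m in(("red",((hsv[...,0]<8)|(hsv[...,0]>172))),("blue",(abs(hsv[...,0].astype(int)-110)<15))):
        m=(m&(hsv[...,1]>130)&(hsv[...,2]>60)).astype(np.uint8)
        k,l,s,ce=cv2.connectedComponentsWithStats(m)
        for i in range(1,k):
            if s[i,4]>25:
                q=P[(l==i)&(c["z_map"]>0)]
                print(col,s[i],ce[i].round(),np.median(q,0).round(3) if len(q) else None, np.percentile(q[:,2],95).round(3) if len(q) else None)
E
```

```text
top [ 0.448 -0.171  0.909]
red [ 66 143  30  28 395] [ 81. 156.] [0.626 0.362 0.025] 0.027
red [509 160  11  16  44] [515. 168.] [ 0.689 -1.117 -0.694] -0.688
red [357 190  19  12 101] [366. 197.] [ 0.514 -0.311  0.083] 0.086
blue [517 161  15   7  71] [523. 164.] [ 0.706 -1.127 -0.659] -0.646
blue [519 185  11   6  43] [524. 188.] [ 0.604 -1.154 -0.702] -0.697
blue [240 207  21   9 100] [252. 211.] [ 0.486 -0.052  0.089] 0.092
blue [447 253  17   9  63] [456. 257.] [ 0.368 -0.538  0.014] 0.018
scene [ 0.248 -0.655  0.708]
red [134  13  17  10  68] [142.  17.] [0.402 1.225 0.016] 0.023
red [222  38   6   9  34] [224.  42.] [0.644 0.799 0.02 ] 0.023
red [255  87  20  15 178] [265.  95.] [0.622 0.352 0.024] 0.026
red [344 234  10  27 167] [349. 248.] [ 0.51  -0.325  0.082] 0.086
blue [226   0  18   2  28] [235.   0.] [0.708 0.778 0.171] 0.175
blue [275 163  11  21 137] [280. 174.] [ 0.484 -0.06   0.077] 0.091
blue [333 389  18  11 102] [340. 395.] [ 0.362 -0.531  0.014] 0.016
```

Run:
```python
from h import *
t=cv2.imread("pics/top0.png")[130:290,190:470]; s=cv2.imread("pics/scene0.png")[130:330,220:440]
cv2.imwrite("pics/m.png",np.vstack([cv2.resize(t,(525,300),interpolation=2),cv2.resize(s,(525,300),interpolation=2)]))
```

```text
(no output)
```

View pics/m.png

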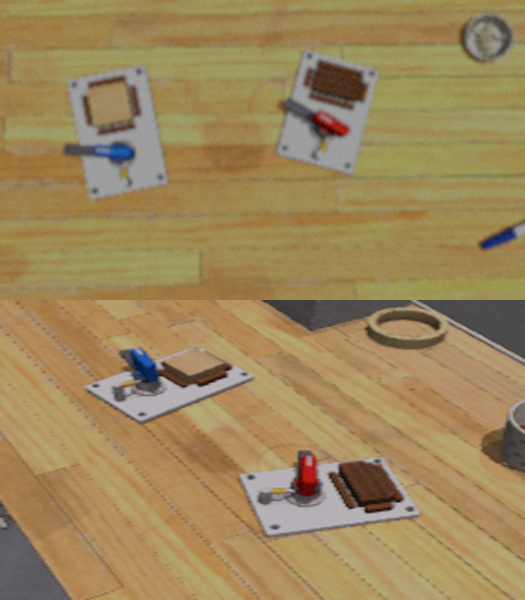

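View pics/top0.png

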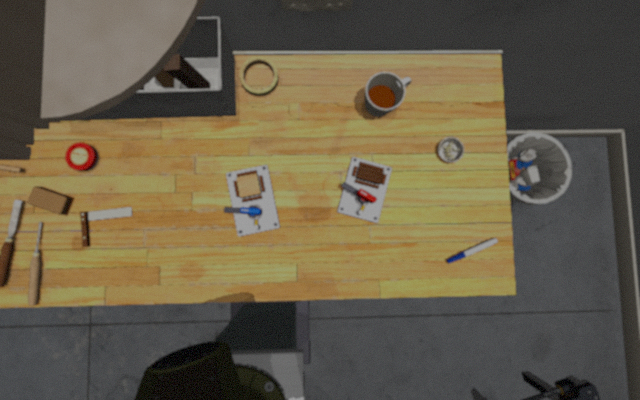

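The top view shows the red knob at about (366,197) with its arm pointing left and slightly up, and the walnut block above it at (370,174). The blue knob is at (250,211). Next I measure the knob's yaw and the height of the post.

Run:
```python
from h import *
o=ctrl.get_obs(); print(o["ee_pos"],o["eef_rot"],o["time_s"],o["grip_width"])
for n in("top","scene"):
    c=ctrl.camera(n);P=cloud(c)
    near=np.hypot(P[...,0]-.513,P[...,1]+.318)<.045
    m=near&(P[...,2]>.068)&(P[...,2]<.1)
    q=P[m][:,:2].astype(np.float32); (ce,sz,a)=cv2.minAreaRect(q)
    w,V=np.linalg.eigh(np.cov(q.T)); d=V[:,1]
    print(n,len(q),q.mean(0),ce,sz,np.degrees(np.arctan2(d[1],d[0])))
    # non-red arm points: grey at z .03-.045, outside block
    hs=cv2.cvtColor(c["pixels"],cv2.COLOR_RGB2HSV)
    m=(np.hypot(P[...,0]-.513,P[...,1]+.318)<.1)&(hs[...,0]>3)&(hs[...,0]<25)&(hs[...,2]<110)&(hs[...,1]>80)&(P[...,2]>.025)&(P[...,2]<.04)
    print("block",P[m].mean(0),m.sum())
```

```text
[ 0.14761378 -0.52957067  0.2049556 ] [-3.14057925e+00 -9.56645487e-05  2.71805478e-01] 0.1 0.09408197279651088
top 138 [ 0.51736   -0.3113263] (0.5182101130485535, -0.31219831109046936) (0.04517418146133423, 0.014172962866723537) 57.39533751122931
block [ 0.57376111 -0.32776316  0.03178405] 341
scene 156 [ 0.5154181  -0.31725714] (0.51835036277771, -0.3142087757587433) (0.04652884602546692, 0.014210045337677002) 58.63049163966727
block [ 0.57269503 -0.33316422  0.03145022] 403
```

Call:
{"name": "servo_tool", "arguments": {
  "plan": [
    [50, 0.0518, -0.0137, 0, 0, 0, 0],
    [50, 0.0518, -0.0137, 0, 0, 0, 0],
    [50, 0.0518, -0.0137, 0, 0, 0, 0],
    [50, 0.0518, -0.0137, 0, 0, 0, 0],
    [50, 0.0518, -0.0137, 0, 0, 0, 0],
    [50, 0.0518, -0.0137, 0, 0, 0, 0],
    [50, 0.0518, -0.0137, 0, 0, 0, 0],
    [50, 0.0518, -0.0137, 0, 0, 0, 0]
  ]
}}

```text
time_s: 1.2
ee_pos: [0.5188, -0.3118, 0.2053]
eef_rot: [-3.141, 0.0, 0.272]
force: [0.8, -0.1, -0.5]
grip_width: 0.047
grip_force: 0.0
```

Call:
{"name": "servo_tool", "arguments": {
  "plan": [
    [50, 0, 0, 0, 0, 0, -0.15],
    [50, 0, 0, 0, 0, 0, -0.15],
    [50, 0, 0, 0, 0, 0, -0.15],
    [50, 0, 0, 0, 0, 0, -0.15],
    [50, 0, 0, 0, 0, 0, -0.14],
    [50, 0, 0, 0, 0, 0, 0],
    [50, 0, 0, 0, 0, 0, 0],
    [50, 0, 0, 0, 0, 0, 0]
  ]
}}

```text
time_s: 2.2
ee_pos: [0.5174, -0.313, 0.2054]
eef_rot: [-3.141, -0.0, 1.01]
force: [0.5, -1.2, 0.6]
grip_width: 0.0469
grip_force: 0.0
```

Run:
```python
from h import *
c=ctrl.camera("wrist"); cv2.imwrite("pics/w1.png",c["pixels"][:,:,::-1])
K=c["mtx"];T=c["pose"]; hs=cv2.cvtColor(c["pixels"],cv2.COLOR_RGB2HSV)
m=((hs[...,0]<8)|(hs[...,0]>172))&(hs[...,1]>130)&(hs[...,2]>60)
k,l,s,ce=cv2.connectedComponentsWithStats(m.astype(np.uint8)); i=1+s[1:,4].argmax(); print(s[i])
v,u=np.nonzero(l==i); a=np.stack([(u-K[0,2])/K[0,0],(v-K[1,2])/K[1,1]],1); r=np.hypot(*a.T)+1e-9
d=np.stack([a[:,0]/r*np.sin(r),-a[:,1]/r*np.sin(r),-np.cos(r)],1)
z=c["z_map"][v,u]; ok=z>0
p=(d*(z/np.cos(r))[:,None])[ok]@T[:3,:3].T+T[:3,3]; p=p[p[:,2]>.08]
print(len(p),p[:,2].max(),cv2.minAreaRect(p[:,:2].astype(np.float32)))
w,V=np.linalg.eigh(np.cov(p[:,:2].T)); print(p.mean(0),np.degrees(np.arctan2(V[1,1],V[0,1])))
```

```text
[314 162  19  48 525]
420 0.08591323724096422 ((0.5183922052383423, -0.3112064003944397), (0.04281865060329437, 0.013116073794662952), 58.1984748840332)
[ 0.51839916 -0.31089801  0.08301258] 57.22352295249036
```

View pics/w1.png

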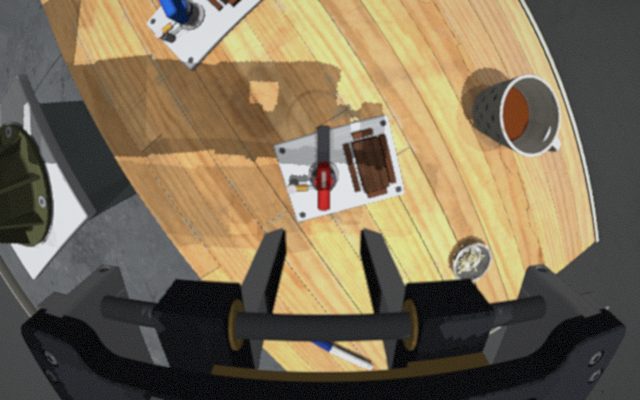

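The wrist view shows the bar at (323,188), parallel to the fingers, with a small grey post beside it at (295,183). I'll check the post's height before going down.

Run:
```python
from h import *
c=ctrl.camera("wrist");K=c["mtx"];T=c["pose"]
v,u=np.mgrid[150:220,270:345]; v=v.ravel();u=u.ravel()
a=np.stack([(u-K[0,2])/K[0,0],(v-K[1,2])/K[1,1]],1); r=np.hypot(*a.T)+1e-9
d=np.stack([a[:,0]/r*np.sin(r),-a[:,1]/r*np.sin(r),-np.cos(r)],1)
z=c["z_map"][v,u]; p=(d*(z/np.cos(r))[:,None])@T[:3,:3].T+T[:3,3]
q=p-[.5185,-.312,0]; y=1.01; lx=q[:,0]*np.cos(y)+q[:,1]*np.sin(y); ly=q[:,0]*np.sin(y)-q[:,1]*np.cos(y)
for b in range(-50,40,6):
    m=(ly>=b/1e3)&(ly<(b+6)/1e3)&(abs(lx)<.02)&(z>0)
    if m.any(): print(b,m.sum(),q[m,2].max().round(3))
```

```text
-50 129 0.012
-44 137 0.044
-38 175 0.044
-32 170 0.044
-26 165 0.043
-20 148 0.043
-14 144 0.049
-8 232 0.086
-2 211 0.086
4 164 0.084
10 138 0.045
16 146 0.017
22 93 0.013
```

Call:
{"name": "servo_tool", "arguments": {
  "plan": [
    [50, 0.001, 0, 0.03, 0, 0, 0],
    [50, 0, 0, 0.03, 0, 0, 0],
    [50, 0, 0, 0.03, 0, 0, 0],
    [50, 0, 0, 0.03, 0, 0, 0],
    [50, 0, 0, 0.02, 0, 0, 0],
    [50, 0, 0, 0.01, 0, 0, 0],
    [50, 0, 0, 0, 0, 0, 0],
    [50, 0, 0, 0, 0, 0, 0]
  ]
}}

```text
time_s: 3.3
ee_pos: [0.5183, -0.3124, 0.0564]
eef_rot: [3.14, 0.0, 1.012]
force: [-0.1, 0.7, -0.2]
grip_width: 0.0472
grip_force: 0.0
```

Call:
{"name": "servo_tool", "arguments": {
  "plan": [
    [10, 0, 0, 0, 0, 0, 0],
    [5, 0, 0, 0, 0, 0, 0],
    [5, 0, 0, 0, 0, 0, 0],
    [5, 0, 0, 0, 0, 0, 0],
    [5, 0, 0, 0, 0, 0, 0],
    [5, 0, 0, 0, 0, 0, 0],
    [5, 0, 0, 0, 0, 0, 0],
    [5, 0, 0, 0, 0, 0, 0]
  ],
  "force": 35
}}

```text
time_s: 4.3
ee_pos: [0.5185, -0.3125, 0.0556]
eef_rot: [3.14, 0.0, 1.012]
force: [4.2, -2.4, -1.7]
grip_width: 0.0138
grip_force: 35.0
```

Call:
{"name": "servo_tool", "arguments": {
  "plan": [
    [5, 0, 0, 0, 0, 0, 0.13],
    [5, 0, 0, 0, 0, 0, 0.13],
    [5, 0, 0, 0, 0, 0, 0.13],
    [5, 0, 0, 0, 0, 0, 0.13],
    [5, 0, 0, 0, 0, 0, 0.13],
    [5, 0, 0, 0, 0, 0, 0.13],
    [5, 0, 0, 0, 0, 0, 0.13],
    [5, 0, 0, 0, 0, 0, 0.13]
  ]
}}

```text
time_s: 5.3
ee_pos: [0.5185, -0.3124, 0.0556]
eef_rot: [3.141, -0.001, -0.033]
force: [3.4, -2.8, -1.7]
grip_width: 0.0138
grip_force: 35.0
```

Call:
{"name": "servo_tool", "arguments": {
  "plan": [
    [5, 0, 0, 0, 0, 0, 0.1],
    [5, 0, 0, 0, 0, 0, 0.1],
    [5, 0, 0, 0, 0, 0, 0.05],
    [5, 0, 0, 0, 0, 0, 0],
    [5, 0, 0, 0, 0, 0, 0],
    [5, 0, 0, 0, 0, 0, 0],
    [5, 0, 0, 0, 0, 0, 0],
    [5, 0, 0, 0, 0, 0, 0]
  ]
}}

```text
time_s: 6.3
ee_pos: [0.5184, -0.3124, 0.0556]
eef_rot: [3.141, -0.001, -0.277]
force: [5.2, -2.8, -2.5]
grip_width: 0.0137
grip_force: 35.0
```

Now I release it and rise.

Call:
{"name": "servo_tool", "arguments": {
  "plan": [
    [40, 0, 0, 0, 0, 0, 0],
    [40, 0, 0, 0, 0, 0, 0],
    [40, 0, 0, 0, 0, 0, 0],
    [40, 0, 0, 0, 0, 0, 0],
    [40, 0, 0, -0.02, 0, 0, 0],
    [40, 0, 0, -0.04, 0, 0, 0],
    [40, 0, 0, -0.05, 0, 0, 0],
    [40, 0, 0, -0.05, 0, 0, 0]
  ]
}}

```text
time_s: 7.3
ee_pos: [0.5177, -0.312, 0.217]
eef_rot: [-3.142, 0.0, -0.278]
force: [0.2, -0.7, 0.6]
grip_width: 0.0376
grip_force: 0.0
```

Run:
```python
from h import *
for n in("wrist","scene"):
    c=ctrl.camera(n); cv2.imwrite(f"pics/{n}2.png",c["pixels"][:,:,::-1])
P=cloud(c); q=P[(np.hypot(P[...,0]-.5185,P[...,1]+.312)<.045)&(P[...,2]>.068)&(P[...,2]<.1)][:,:2]
w,V=np.linalg.eigh(np.cov(q.T)); print(len(q),np.degrees(np.arctan2(V[1,1],V[0,1])),q.mean(0))
s=cv2.imread("pics/scene2.png")[130:330,220:440]; w=cv2.imread("pics/wrist2.png")[60:260,200:420]
cv2.imwrite("pics/m2.png",cv2.resize(np.hstack([s,w]),(800,364),interpolation=2))
print(ctrl.get_obs()["ee_pos"])
```

```text
200 162.49335338726277 [ 0.5166078  -0.31654988]
[ 0.51936495 -0.31305142  0.22142625]
```

View pics/m2.png

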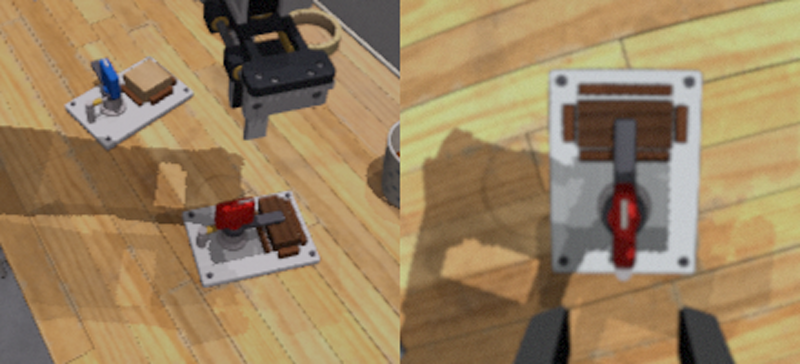

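The view shows the red knob's arm over the walnut block, which sits square in its seat. The knob now stands at -17.5° against 57–58° at the start, a turn of about 75°. The blue knob is still open and the gripper is clear.

```bash
python3 -c "
from station import ctrl
print(ctrl.hand_in())"
```

```text
the job is handed in; nothing more can be done
None
```

I turned the red knob about 75° clockwise to its stop and let go; its arm is over the walnut block, which is still in its seat, the blue knob is still open, and the job is handed in (it returned no verdict).

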